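# Centre an oak sample on the photo stage and set its reflector

### The arm

A 6-joint arm with a two-finger parallel gripper is mounted at the origin on the work surface. World frame = base frame: x ahead of the robot, y to its left, z up, the work surface at z = 0. Lengths are in m, angles in degrees, forces in N, time in s.
With the tool pointing down it reaches from about 0.35 to 0.775 m from the base axis. Payload 5.5 kg.
Tool frame: the origin (TCP) lies on the centre line of the jaws, within the pads' length; the fingertips stand 8 mm ahead of it and the grasp point (between the pads) lies 11 mm behind it; z points along the fingers, y is the line along which they close (so a half turn about z gives the same grasp; the last joint's range is limited). The gripper opens to 85 mm and grips with 20 to 120 N. Pads are 22 mm wide; open, the fingers measure 114 mm over their backs; the gripper's body (76 mm by 85 mm) begins 54 mm behind the grasp point. The pads swing forward as they close: fully open they stand 13 mm farther back than shut.
Start: joints at [63.85, 17.945, 2.641, 74.691, 0, 82.002], TCP at [0.179, 0.546, 0.239] pointing down, gripper open.
Joint ranges: [-158.12, 158.12], [-49.38, 96.58], [-58.88, 72.47], [-126.05, 133.96], [-84.25, 85.87], [-180, 180]. Speed limits (degrees/s): [147.25, 147.25, 180, 180, 180, 180].

### API

Orientations are given as [roll, pitch, yaw] about the fixed x, y, z axes, in that order (R = Rz(yaw) Ry(pitch) Rx(roll)).
In Python, from rig import observe, grab_frame, camera_info, job_done gives the robot as it stands. The module is installed in compiled form; this text tells all that it offers.
- The arm moves only by the tool send_rows, never from a script. Its argument "steps" is a list of rows, each an object with "slide": the shift along the tool's x, y, z each as a share of 10 cm, from -1 to 1, a list of three; "turn": the turn, a rotation vector about the tool's x, y, z each as a share of pi rad, from -1 to 1, a list of three; "fingers": the opening, from 0 (shut) to 1 (fully open). A call has 1 to 12 rows; each row shifts and turns the commanded pose from where the row before left it, along the tool's axes as they then stand; what a row does not reach is not made up. A row lasts 1/10 s, in which the tool goes at most 50 mm and 8.59 degrees, less where a joint would pass 70% of its speed; a pose out of reach is approached as far as the arm can. A call with a number of a shift or a turn outside -1 to 1 is refused whole. A call with a gripper value outside its range is refused whole. The fingers move at their own pace and stop on an object; "squeeze" is the grip in N (left out, the last holds). Time passes only in rows, so rows that do not move let the fingers close. It gives the time, the measured TCP pose, the force, the opening and the grip force at its end, in the units of the state.
- observe(): the state, without advancing time (a new reading comes with each control period).
- grab_frame(name): name is "scene" or "top" or "wrist"; returns the picture (480x640x3 uint8, red, green, blue); there is no depth.
- camera_info(name): a dict with "fov_y" (degrees; the focal length in pixels is half the picture's height over the tangent of half this angle, whatever the lens; pixels are square), "cx", "cy" (the principal point, pixels), "R" (3x3) and "t" (3): a world point X has camera coordinates R X + t; the wrist camera has in their place "T_tool_cam" (4x4, takes a point from camera to tool coordinates, whose origin is the TCP and whose axes are the flange's). Camera axes: x right, y down, z forward; pixel columns grow to the right and rows downward; lengths in m; the calibration is good to about 2 mm. A picture is of the moment at which its call begins: read the wrist's pose just before it. camera_info takes no time and is no camera call.
- job_done(): hands the job in; it is judged then, once.
The state is a dict: "time_s": time; "joint_pos": joint angles; "dq": joint speeds; "joint_torque": joint torques, N m; "eef_pos": TCP position; "tool_rot": TCP orientation; "force": force on the tool from outside, world axes, zero at the start; "moment": the same for the moment, N m; "opening": opening from 0.0 (shut) to 1.0 (fully open); "grasp_force": force on a finger pad.
Only numpy, scipy, OpenCV 4.12 (cv2) and the standard library are available. Lean on these libraries where they do the work, as an engineer would, in place of code of your own. Each camera call takes 0.05 s, during which the arm holds its last target. There are 200 camera calls.

### The job

Set the oblong oak sample on the grey plate of the photo stage without dropping it: flat, centred on the cross lines midway between the two metal stops, with its long sides parallel to the stops. Let go of it, and only then fold the upright white reflector panel forward over the plate to 60 degrees, in line with the slanting steel gauge bar at its end. Leave the square and the strip of oak and everything else on the desk where they are.

Things in the scene. Friction and masses are not known exactly. Their poses are not given: they have to be found in the camera images.
- oblong_centre (a point): centre of the sample to be placed: an oblong block of plain oak 110 x 50 x 24 mm, about 90 g, lying flat and loose on the desk; the point is half-way up (12 mm above its underside); x along the 110 mm length, y along the 50 mm width, z up
- oblong: the same oblong sample; this origin is the centre of its underside, same axes
- plate_centre (a point): centre of the upper face of the photo stage's grey plate, where thin dark cross lines meet, 30 mm above the desk; the plate is 180 mm (x) by 220 mm (y). x points from the open front edge (robot side) to the panel's hinge, y along the hinge, z up. Two aluminium stops (12 wide, 12 high, 130 mm long) stand on it parallel to x, inner faces at y = -75 and +75 mm
- stage: the whole photo stage, fixed to the desk; origin under the plate's centre at desk level, axes as plate_centre. A thin steel gauge bar, 5 mm wide and 85 mm long, is fixed just beyond the panel's +y end (y = 101 mm) and rises from the hinge line, leaning over the plate at 60 degrees
- panel (a joint): angle of the white reflector panel above the plate, rad: 0 = flat on the plate, 1.571 = upright, 1.047 = 60 degrees, leaning over the plate towards the robot; starts 1.45 to 1.80. Panel 110 mm from hinge to free edge, 175 mm along the hinge, 6 mm thick. Stiff friction hinge (0.2 N m): stays where it is left; about 3 N at 70 mm from the hinge, on its far face, folds it forward
- panel_hinge (a point): middle of the panel's hinge line, in the mid-plane of the panel: 88 mm from plate_centre along its x and 6 mm above the plate; fixed to the stage, same axes as plate_centre
- panel_edge (a point): middle of the panel's free edge, 110 mm from the hinge line (146 mm above the desk when upright); x points from the free edge to the hinge, y along the hinge
- square_centre (a point): centre of a square block of the same oak, 64 x 64 x 24 mm, loose; leave it alone
- strip_centre (a point): centre of a narrow strip of the same oak, 150 x 28 x 24 mm, loose, x along its length; leave it alone
- mug: white mug, 80 mm across, 92 mm high, handle to its y, loose; origin under its centre; leave alone
- tape_measure: grey tape measure standing on the desk, 62 x 36 x 60 mm high, loose; origin under its centre; leave alone
- stapler: black stapler 140 x 34 x 43 mm high, loose; origin under its centre; leave alone
- phone: black phone 150 x 72 x 9 mm lying flat, loose; origin under its centre; leave alone
- notebook: closed grey notebook 210 x 148 x 16 mm lying flat, loose; origin under its centre; leave alone
- pen_pot: empty steel pen pot, 76 mm across, 100 mm high, loose, behind the work; origin under its centre; leave alone
Things that resemble listed ones, but are neither listed nor needed, are in the scene too. Leave any purple or red look-alike of the oblong alone.

How it is judged (in metres and radians):
On the way, in this order (a step that is already met when the one before it is completed fails the run):
1. the oblong sample lies centred and square between the stops, let go, with the panel still up (above 77 degrees) (x of oblong_centre in the frame of plate_centre between -0.008 and 0.008 m and y of oblong_centre in the frame of plate_centre between -0.005 and 0.005 m and z of oblong_centre in the frame of plate_centre between 0.008 and 0.016 m and angle between the x axis of oblong_centre and the x axis of plate_centre, either way round below 0.09 rad and angle between oblong_centre's own z axis and vertical below 0.08 rad and linear speed of oblong below 0.02 m/s and contact force between the fingers and oblong below 0.05 N and value of joint panel above 1.35 rad), for 0.2 s.
2. the panel is folded forward to 60 degrees (value of joint panel between 0.927 and 1.167 rad and velocity of joint panel between -0.1 and 0.1 rad/s), for 0.2 s.
At the end, for the whole second after the job is handed in: The oblong sample lies flat on the plate, at rest and released, centred within 5 mm between the stops and 8 mm front to back, its length within 0.09 rad (5 degrees) of parallel to the stops; the panel stands still at 1.047 rad (60 degrees) within 0.12 rad (7 degrees) (all of step 2 and x of oblong_centre in the frame of plate_centre between -0.008 and 0.008 m and y of oblong_centre in the frame of plate_centre between -0.005 and 0.005 m and z of oblong_centre in the frame of plate_centre between 0.008 and 0.016 m and angle between the x axis of oblong_centre and the x axis of plate_centre, either way round below 0.09 rad and angle between oblong_centre's own z axis and vertical below 0.08 rad and linear speed of oblong below 0.02 m/s and contact force between the fingers and oblong below 0.05 N); the robot touches nothing.
It fails at once if the oblong sample is dropped (falls unheld faster than 0.5 m/s) (linear speed of oblong above 0.5 m/s and contact force between the fingers and oblong below 0.05 N).
It fails at once if another thing on the desk is shifted by more than 20 mm (distance of any of square_centre, strip_centre, mug, tape_measure, stapler, phone, notebook, pen_pot from where it was at the start of the episode above 0.02 m).
It also fails if it takes over 51 s, if anything falls off the work surface, if the arm or the gripper's body presses on something with over 40 N, if the wrist force passes 120 N, or if a joint passes its speed limit or range.

## Working session

There is one attempt and no reset: what is moved stays moved. The work goes in short steps, Python scripts to look and compute and a tool call to move; the robot and the scene stay as the last step left them, time stands still between calls to the robot, and variables do not carry over. Pictures are saved under pics/ and viewed, at most 10 in all, crops included, and the job is handed in when it is done.

Besides the shell and the picture viewer there is one more tool, called after "Call:" by a JSON object that holds its "name" and its "arguments". send_rows: Moves the arm, as the interface text tells. Shift numbers are shares of 10 cm and turn numbers shares of pi rad, none past 1 either way. Its arguments: {"type":"object","properties":{"steps":{"type":"array","items":{"type":"object","properties":{"slide":{"type":"array","items":{"type":"number","minimum":-1,"maximum":1}},"turn":{"type":"array","items":{"type":"number","minimum":-1,"maximum":1}},"fingers":{"type":"number"}}}},"squeeze":{"type":"number"}},"required":["steps"]}

```bash
mkdir -p pics
python3 - <<'E'
from rig import *
import cv2,json
s=observe();print(s)
for n in("scene","top","wrist"):
    f=grab_frame(n);cv2.imwrite(f"pics/{n}0.png",f[:,:,::-1])
    print(n,camera_info(n))
E
```

```text
{'time_s': 0.0, 'joint_pos': array([ 6.38488815e+01,  1.79926739e+01,  2.57717749e+00,  7.46925357e+01,
       -2.88062041e-03,  8.20022529e+01]), 'dq': array([-0.03012314,  0.02021984,  0.01195853,  0.1197194 ,  0.02098493,
       -0.11486453]), 'joint_torque': array([ 9.51954353e-04, -4.80629289e+01,  2.98531240e+01,  1.93438400e-02,
        1.44398487e-04, -8.11577365e-06]), 'eef_pos': array([0.17893671, 0.54591142, 0.23839176]), 'tool_rot': array([-1.79892618e+02, -1.21783545e-02,  1.61846620e+02]), 'force': array([-0.60571156,  0.07018364, -1.68538648]), 'moment': array([-0.01926531,  0.0178576 , -0.02635512]), 'grasp_force': 0.0, 'opening': 1.0045517620923168}
scene {'fov_y': 57.403083587319145, 'cx': 319.4536046252388, 'cy': 247.01782616684613, 'R': array([[ 0.72396216,  0.68982911, -0.00382018],
       [ 0.44246738, -0.46859522, -0.7646183 ],
       [-0.52924607,  0.55186441, -0.64447209]]), 't': array([-0.38739631, -0.17472589,  1.52860969])}
top {'fov_y': 55.087501113299155, 'cx': 327.96959400006307, 'cy': 239.467747937296, 'R': array([[ 0.00731771, -0.99996931,  0.00279897],
       [-0.98882677, -0.00765288, -0.1488726 ],
       [ 0.14888945, -0.00167829, -0.98885242]]), 't': array([-0.0032238 ,  0.5150641 ,  1.35097841])}
wrist {'fov_y': 69.57224501176351, 'cx': 313.8271521511868, 'cy': 241.71395509116147, 'T_tool_cam': array([[ 9.48839271e-05, -9.45804590e-01, -3.24736307e-01,
         8.35946042e-02],
       [ 9.99999979e-01,  1.49103454e-04, -1.42080837e-04,
        -1.32528546e-03],
       [ 1.82800012e-04, -3.24736286e-01,  9.45804584e-01,
        -1.34178019e-01],
       [ 0.00000000e+00,  0.00000000e+00,  0.00000000e+00,
         1.00000000e+00]])}
```

View pics/top0.png

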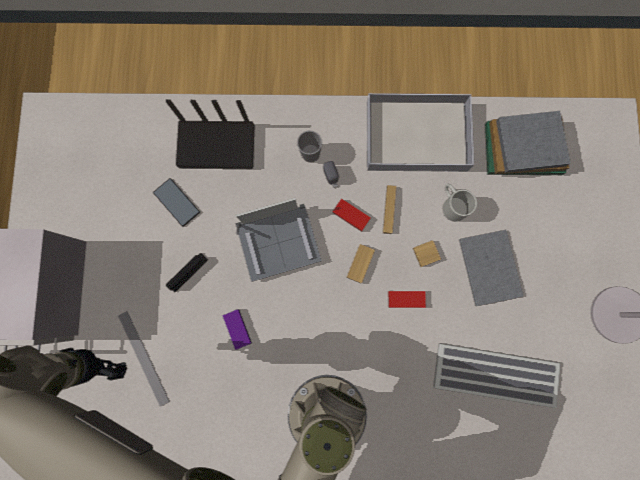

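View pics/scene0.png

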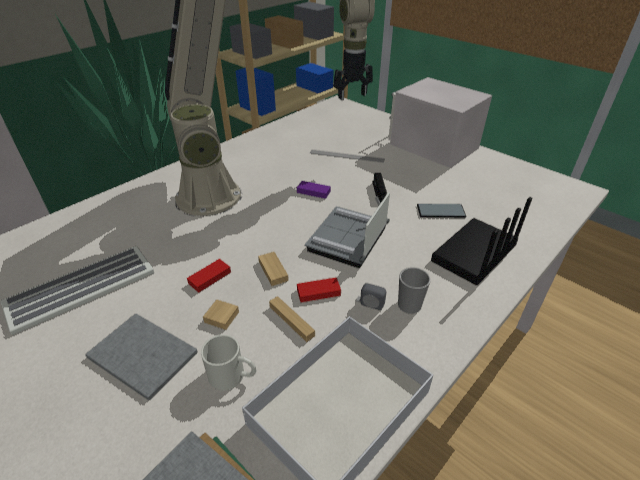

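The top view has three oak pieces: (361,264) is oblong, (390,209) is a long strip and (427,253) is square. The red blocks at (352,214) and (407,299) and the purple one at (237,328) are decoys. The stage is at (278,243), with the panel on its far side. I'll measure the sizes and enlarge the area to confirm.

```bash
cat > h.py <<'E'
import numpy as np,cv2
from rig import *
from scipy.spatial.transform import Rotation as Ro
def cam(n,s=None):
    c=camera_info(n);f=240/np.tan(np.radians(c['fov_y']/2))
    K=np.array([[f,0,c['cx']],[0,f,c['cy']],[0,0,1]])
    if n=='wrist':
        T=np.eye(4);T[:3,:3]=Ro.from_euler('xyz',s['tool_rot'],degrees=True).as_matrix();T[:3,3]=s['eef_pos']
        W=T@c['T_tool_cam'];return K,W[:3,:3],W[:3,3]
    R=np.array(c['R']);return K,R.T,-R.T@np.array(c['t'])
def cast(C,px,z):
    K,R,o=C;px=np.atleast_2d(px).astype(float)
    d=(R@np.linalg.inv(K)@np.c_[px,np.ones(len(px))].T).T
    return o+d*((z-o[2])/d[:,2])[:,None]
def proj(C,X):
    K,R,o=C;p=(K@R.T@(np.atleast_2d(X)-o).T).T;return p[:,:2]/p[:,2:]
def oak(img):
    h=cv2.cvtColor(img,cv2.COLOR_RGB2HSV)
    return cv2.inRange(h,(10,70,100),(25,200,255))
def blobs(m,amin=150):
    cs,_=cv2.findContours(m,cv2.RETR_EXTERNAL,cv2.CHAIN_APPROX_NONE)
    return [c[:,0] for c in cs if cv2.contourArea(c)>amin]
def rect(C,c,z):
    P=cast(C,c,z)[:,:2]*1000
    (x,y),(w,h),a=cv2.minAreaRect(P.astype(np.float32))
    if w<h:w,h,a=h,w,a+90
    return round(x,1),round(y,1),round(w,1),round(h,1),round((a+90)%180-90,1)
E
python3 - <<'E'
from h import *
f=cv2.imread('pics/top0.png')[:,:,::-1];C=cam('top')
for c in blobs(oak(f)):
    if 150<c[:,1].mean()<330: print(c.mean(0),rect(C,c,.024))
print('stage approx',cast(C,[[278,243]],.03))
a=cv2.resize(f[190:290,225:325],None,fx=6,fy=6,interpolation=cv2.INTER_CUBIC)
cv2.imwrite('pics/crop1.png',cv2.resize(f[175:295,225:385],None,fx=5,fy=5,interpolation=cv2.INTER_CUBIC)[:,:,::-1])
E
```

```text
[360.43010753 263.22580645] (445.4, -98.4, 110.6, 48.4, -22.0)
[426.69333333 253.16      ] (477.9, -299.5, 67.2, 63.4, -68.0)
[389.31192661 209.1559633 ] (615.0, -188.0, 149.8, 29.1, -5.5)
stage approx [[0.50435207 0.15216023 0.03      ]]
```

View pics/crop1.png

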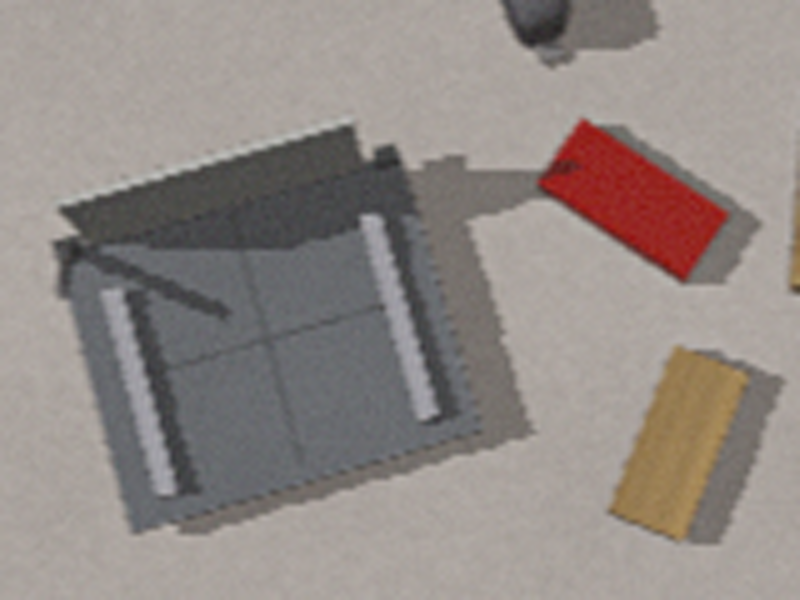

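The crop confirms the oblong: plain oak at top px (361,264), measured 110.6 x 48.4 mm. The square is 64 mm and the strip 150 x 29 mm. The cross lines meet at top px ≈(278.4,241.6). Next I'll measure the stage and panel and plan the moves.

```bash
cat >> h.py <<'E'
def delta(s,xyz,yaw):
    "turn (about tool z) then slide in tool units, with tool brought vertical"
    R=Ro.from_euler('xyz',s['tool_rot'],degrees=True);G=Ro.from_euler('xyz',[180,0,yaw],degrees=True)
    return np.round((R.inv()*G).as_rotvec()/np.pi,4),np.round(G.inv().apply(np.array(xyz)-s['eef_pos'])*10,3)
E
python3 - <<'E'
from h import *
C=cam('top');o=lambda u,v:(225+u/5-.4,175+v/5-.4)
X=cast(C,[o(267,333),o(245,220),o(302,465),o(165,368),o(385,307),o(135,530),o(480,430)],.03)*1000
print(X.round(0)); a=lambda i,j:np.degrees(np.arctan2(*(X[j]-X[i])[1::-1]))
print(a(2,1),a(4,3)-90,a(6,5)-90)
th=np.radians(14);ex=np.array([np.cos(th),np.sin(th)])
hg=X[0,:2]+88*ex
E_=o(206,166)
for q in np.arange(1.4,1.85,.05):
    z=.036+.11*np.sin(q);P=cast(C,[E_],z)[0,:2]*1000
    print(round(q,2),((P-hg)@ex/1).round(1),(110*np.cos(q)*-1).round(1))
s=observe()
print(delta(s,[.44,.30,.23],158)); 
s['eef_pos']=np.array([.44,.30,.23]);s['tool_rot']=[180,0,158]
print(delta(s,[.4454,-.0984,.2],158))
E
```

```text
[[510. 152.  30.]
 [580. 167.  30.]
 [430. 129.  30.]
 [488. 214.  30.]
 [526.  81.  30.]
 [390. 229.  30.]
 [452.  22.  30.]]
14.241272114882927 16.161218711922828 16.67669905016791
1.4 -6.4 -18.7
1.45 -6.6 -13.3
1.5 -6.7 -7.8
1.55 -6.8 -2.3
1.6 -6.8 3.2
1.65 -6.7 8.7
1.7 -6.6 14.2
1.75 -6.4 19.6
1.8 -6.1 25.0
1.85 -5.7 30.3
(array([-0.0004, -0.    ,  0.0214]), array([-3.342, -1.304,  0.086]))
(array([0., 0., 0.]), array([-1.543, -3.674,  0.3  ]))
```

Call:
{"name": "send_rows", "arguments": {"steps": [{"slide":[0,0,0],"turn":[0,0,0.0214],"fingers":1},{"slide":[-0.418,-0.163,0.01],"fingers":1},{"slide":[-0.418,-0.163,0.01],"fingers":1},{"slide":[-0.418,-0.163,0.01],"fingers":1},{"slide":[-0.418,-0.163,0.01],"fingers":1},{"slide":[-0.418,-0.163,0.01],"fingers":1},{"slide":[-0.418,-0.163,0.01],"fingers":1},{"slide":[-0.418,-0.163,0.01],"fingers":1},{"slide":[-0.418,-0.163,0.01],"fingers":1}]}}

```text
schema error: expected keys slide, turn, fingers
```

Call:
{"name": "send_rows", "arguments": {"steps": [{"slide":[-0.193,-0.45,0.037],"fingers":1},{"slide":[-0.193,-0.45,0.037],"fingers":1},{"slide":[-0.193,-0.45,0.037],"fingers":1},{"slide":[-0.193,-0.45,0.037],"fingers":1},{"slide":[-0.193,-0.45,0.037],"fingers":1},{"slide":[-0.193,-0.45,0.037],"fingers":1},{"slide":[-0.193,-0.45,0.037],"fingers":1},{"slide":[-0.193,-0.45,0.037],"fingers":1},{"slide":[0,0,0],"fingers":1},{"slide":[0,0,0],"fingers":1},{"slide":[0,0,0],"fingers":1}]}}

```text
schema error: expected keys slide, turn, fingers
```

Run:
```python
from h import *
s=observe();f=grab_frame('wrist');cv2.imwrite('pics/w1.png',f[:,:,::-1]);C=cam('wrist',s)
print(s['time_s'],s['eef_pos'],s['tool_rot'],s['dq'].round(1))
for c in blobs(oak(f),800): print(c.mean(0),c.min(0),c.max(0),rect(C,c,.024))
```

```text
0.15 [0.17898386 0.54606589 0.23862918] [-1.79922579e+02 -1.03626810e-02  1.61848746e+02] [-0.  -0.1  0.2 -0.1  0.  -0.1]
```

View pics/w1.png

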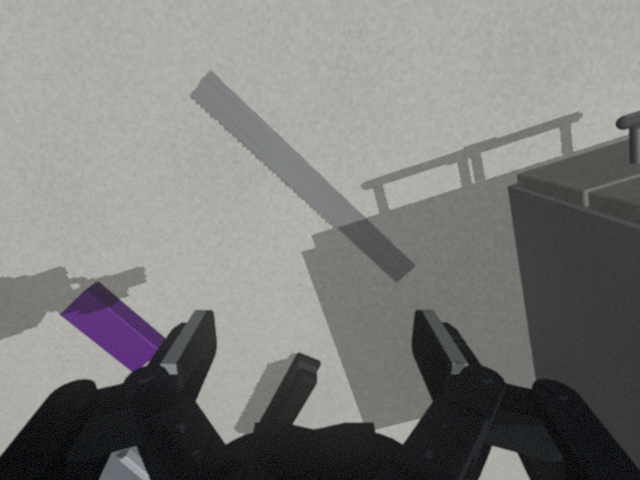

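The moves were refused because each row needs all three keys, so this view is still from the start pose. It shows the fingers at (200,340) and (430,340), with the ruler beyond them. Resending with full rows.

Call:
{"name": "send_rows", "arguments": {"steps": [{"slide":[0,0,0],"turn":[0,0,0.0214],"fingers":1},{"slide":[-0.418,-0.163,0.01],"turn":[0,0,0],"fingers":1},{"slide":[-0.418,-0.163,0.01],"turn":[0,0,0],"fingers":1},{"slide":[-0.418,-0.163,0.01],"turn":[0,0,0],"fingers":1},{"slide":[-0.418,-0.163,0.01],"turn":[0,0,0],"fingers":1},{"slide":[-0.418,-0.163,0.01],"turn":[0,0,0],"fingers":1},{"slide":[-0.418,-0.163,0.01],"turn":[0,0,0],"fingers":1},{"slide":[-0.418,-0.163,0.01],"turn":[0,0,0],"fingers":1},{"slide":[-0.418,-0.163,0.01],"turn":[0,0,0],"fingers":1}]}}

```text
time_s: 1.1
eef_pos: [0.4414, 0.2988, 0.2313]
tool_rot: [180.0, 0.0, 158.0]
force: [0.1, 0.4, -0.9]
opening: 0.999
grasp_force: 0.0
```

Call:
{"name": "send_rows", "arguments": {"steps": [{"slide":[-0.193,-0.45,0.037],"turn":[0,0,0],"fingers":1},{"slide":[-0.193,-0.45,0.037],"turn":[0,0,0],"fingers":1},{"slide":[-0.193,-0.45,0.037],"turn":[0,0,0],"fingers":1},{"slide":[-0.193,-0.45,0.037],"turn":[0,0,0],"fingers":1},{"slide":[-0.193,-0.45,0.037],"turn":[0,0,0],"fingers":1},{"slide":[-0.193,-0.45,0.037],"turn":[0,0,0],"fingers":1},{"slide":[-0.193,-0.45,0.037],"turn":[0,0,0],"fingers":1},{"slide":[-0.193,-0.45,0.037],"turn":[0,0,0],"fingers":1},{"slide":[0,0,0],"turn":[0,0,0],"fingers":1},{"slide":[0,0,0],"turn":[0,0,0],"fingers":1},{"slide":[0,0,0],"turn":[0,0,0],"fingers":1}]}}

```text
time_s: 2.2
eef_pos: [0.4484, -0.0905, 0.2016]
tool_rot: [180.0, -0.0, 158.0]
force: [0.5, -0.1, -0.1]
opening: 1.0
grasp_force: 0.0
```

Run:
```python
from h import *
s=observe();f=grab_frame('wrist');cv2.imwrite('pics/w2.png',f[:,:,::-1]);C=cam('wrist',s)
print(s['time_s'],s['eef_pos'],s['tool_rot'],s['dq'].round(1))
for c in blobs(oak(f),800): print(c.mean(0),c.min(0),c.max(0),rect(C,c,.024))
```

```text
2.2 [ 0.44837158 -0.09054196  0.20162829] [ 1.79971960e+02 -3.71535673e-02  1.58034152e+02] [ 1.5 -0.4  0.  -0.1 -0.1 -0.2]
[288.56370656 374.16216216] [256 317] [319 428] (607.5, -185.6, 153.3, 32.7, -5.6)
[133.35369775 314.04180064] [ 95 272] [186 353] (476.2, -294.1, 77.8, 63.0, -68.3)
[305.89197531 214.79012346] [278 158] [332 272] (445.4, -98.7, 109.5, 48.9, -21.6)
```

View pics/w2.png

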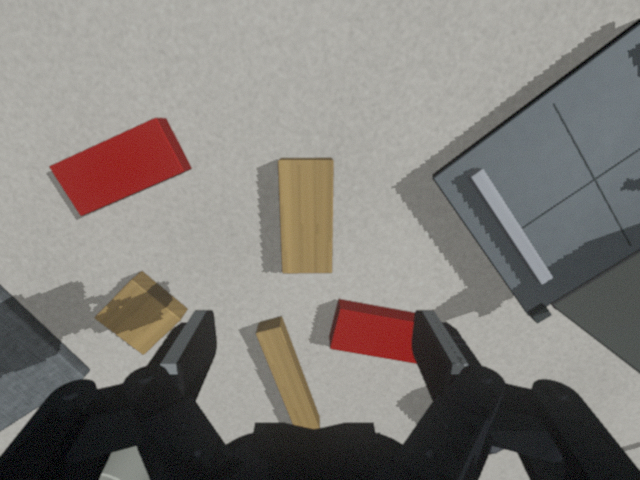

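The wrist view shows the oblong at (306,215), the stage cross at (594,179), and decoys at (120,165) and (375,330). The oblong measures (445.4,-98.7), -21.7°, matching the top view. Descending now.

Call:
{"name": "send_rows", "arguments": {"steps": [{"slide":[0,-0.087,0.45],"turn":[0,0,0],"fingers":1},{"slide":[0,0,0.45],"turn":[0,0,0],"fingers":1},{"slide":[0,0,0.35],"turn":[0,0,0],"fingers":1},{"slide":[0,0,0.25],"turn":[0,0,0],"fingers":1},{"slide":[0,0,0.1],"turn":[0,0,0],"fingers":1},{"slide":[0,0,0],"turn":[0,0,0],"fingers":1},{"slide":[0,0,0],"turn":[0,0,0],"fingers":1},{"slide":[0,0,0],"turn":[0,0,0],"fingers":1}]}}

```text
time_s: 3.05
eef_pos: [0.4468, -0.0996, 0.0432]
tool_rot: [180.0, 0.2, 158.0]
force: [0.5, -1.1, -0.3]
opening: 0.996
grasp_force: 0.0
```

Run:
```python
from h import *
f=cv2.imread('pics/w2.png')[:,:,::-1]
s=dict(eef_pos=[ 0.44837158,-0.09054196,0.20162829],tool_rot=[ 179.972,-.037,158.034]);C=cam('wrist',s)
X=cast(C,[(594,179),(555,105),(630,245),(524,226),(639,149)],.03)*1000;print(X.round(1))
a=lambda i,j:np.degrees(np.arctan2(*(X[j]-X[i])[1::-1]));print(a(1,2),a(3,4)-90)
print(delta(observe(),[.4454,-.0985,.013],158.2))
```

```text
[[505.9 151.1  30. ]
 [431.6 129.2  30. ]
 [581.8 174.4  30. ]
 [526.   85.6  30. ]
 [494.1 190.2  30. ]]
16.76644129378315 16.967819430306676
(array([ 0.    ,  0.001 , -0.0009]), array([0.017, 0.005, 0.302]))
```

Call:
{"name": "send_rows", "arguments": {"steps": [{"slide":[0.01,0,0.15],"turn":[0,0,0],"fingers":1},{"slide":[0,0,0.15],"turn":[0,0,0],"fingers":1},{"slide":[0,0,0],"turn":[0,0,0],"fingers":1},{"slide":[0,0,0],"turn":[0,0,0],"fingers":0},{"slide":[0,0,0],"turn":[0,0,0],"fingers":0},{"slide":[0,0,0],"turn":[0,0,0],"fingers":0},{"slide":[0,0,0],"turn":[0,0,0],"fingers":0},{"slide":[0,0,0],"turn":[0,0,0],"fingers":0},{"slide":[0,0,0],"turn":[0,0,0],"fingers":0}], "squeeze": 40}}

```text
time_s: 3.95
eef_pos: [0.4455, -0.0994, 0.0129]
tool_rot: [180.0, 0.1, 158.0]
force: [-0.6, 0.2, 4.5]
opening: 0.573
grasp_force: 41.7
```

The jaws stopped at 49 mm with 42 N, so the grasp is good. Next I'll lift, turn and stop beside the stage for a closer look.

Call:
{"name": "send_rows", "arguments": {"steps": [{"slide":[0,0,-0.2],"turn":[0,0,0],"fingers":0},{"slide":[0,0,-0.4],"turn":[0,0,0],"fingers":0},{"slide":[0,0,-0.45],"turn":[0,0,0],"fingers":0},{"slide":[0,0,-0.45],"turn":[0,0,0],"fingers":0},{"slide":[0,0,-0.4],"turn":[0,0,-0.0428],"fingers":0},{"slide":[0,0,0],"turn":[0,0,-0.0428],"fingers":0},{"slide":[0,0,0],"turn":[0,0,-0.0428],"fingers":0},{"slide":[0,0,0],"turn":[0,0,-0.0428],"fingers":0},{"slide":[0,0,0],"turn":[0,0,-0.0428],"fingers":0}]}}

```text
time_s: 4.85
eef_pos: [0.4444, -0.0991, 0.2023]
tool_rot: [-180.0, 0.0, -163.2]
force: [0.3, -0.8, -0.4]
opening: 0.57
grasp_force: 42.0
```

Call:
{"name": "send_rows", "arguments": {"steps": [{"slide":[-0.27,0.19,0],"turn":[0,0,0],"fingers":0},{"slide":[-0.27,0.19,0],"turn":[0,0,0],"fingers":0},{"slide":[-0.27,0.19,0],"turn":[0,0,0],"fingers":0},{"slide":[-0.27,0.19,0],"turn":[0,0,0],"fingers":0},{"slide":[-0.27,0.19,0],"turn":[0,0,0],"fingers":0},{"slide":[-0.27,0.19,0],"turn":[0,0,0],"fingers":0},{"slide":[0,0,0],"turn":[0,0,0],"fingers":0},{"slide":[0,0,0],"turn":[0,0,0],"fingers":0},{"slide":[0,0,0],"turn":[0,0,0],"fingers":0},{"slide":[0,0,0],"turn":[0,0,0],"fingers":0},{"slide":[0,0,0],"turn":[0,0,0],"fingers":0}]}}

```text
time_s: 5.95
eef_pos: [0.5669, 0.0555, 0.202]
tool_rot: [-180.0, 0.0, -163.6]
force: [-0.8, 0.1, -1.3]
opening: 0.575
grasp_force: 42.0
```

Run:
```python
from h import *
s=observe();f=grab_frame('wrist');cv2.imwrite('pics/w3.png',f[:,:,::-1]);C=cam('wrist',s)
print(s)
z=s['eef_pos'][2]+.011
for c in blobs(oak(f),800): print(c.mean(0),c.min(0),c.max(0),rect(C,c,z))
print('pred cross',proj(C,[.507,.151,.03]))
```

```text
{'time_s': 5.95, 'joint_pos': array([-2.48714676e+00,  1.80769290e+01, -2.43466296e+00,  6.94760530e+01,
        6.09167603e-04, -1.89296599e+01]), 'dq': array([ 0.14861076,  0.117555  ,  0.14956302, -0.04839985, -0.0316515 ,
       -0.02183937]), 'joint_torque': array([ 1.16067810e-01, -4.80679786e+01,  2.97025162e+01,  3.85520485e-03,
        4.54107678e-03, -1.69841216e-03]), 'eef_pos': array([0.56694131, 0.05545277, 0.20199475]), 'tool_rot': array([-1.79996568e+02,  1.18844790e-02, -1.63557486e+02]), 'force': array([-0.75864984,  0.06163427, -1.31383242]), 'moment': array([0.00855114, 0.01136506, 0.04737455]), 'grasp_force': 42.01806843280792, 'opening': 0.5750084146684368}
[317.9832636  301.19386332] [248 198] [380 429] (562.8, 53.1, 108.5, 49.5, 16.3)
[ 49.83505155 185.06701031] [ 20 110] [ 84 268] (536.8, -53.5, 60.1, 15.5, -5.4)
pred cross [[437.3887428 187.2463393]]
```

View pics/w3.png

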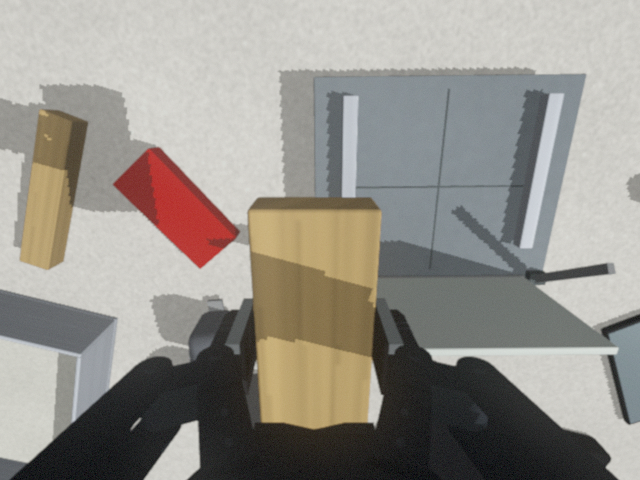

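The wrist view shows the block level in the jaws, its near end edge running from (250,210) to (380,210). The cross is at (439,187), with its lines running (448,90)–(432,268) and (357,187)–(524,186).

Run:
```python
from h import *
s=dict(eef_pos=np.array([0.56694131,0.05545277,0.20199475]),tool_rot=[-179.9966,.0119,-163.5575]);C=cam('wrist',s)
f=cv2.cvtColor(cv2.imread('pics/w3.png'),cv2.COLOR_BGR2GRAY).astype(float)
# dark-line subpixel: min of (line - neighbours mean)
def dark(v):
    i=np.argmin(v);w=np.clip(np.median(v)-v[i-2:i+3],0,None);return i-2+(w*np.arange(5)).sum()/w.sum()
V=np.array([(448-(r-90)*16/178-8+dark(f[r,int(448-(r-90)*16/178)-8:int(448-(r-90)*16/178)+9])-((448-(r-90)*16/178)%1),r) for r in list(range(95,175))+list(range(198,235))])
H=np.array([(c,179+dark(f[179:196,c])) for c in list(range(365,430))+list(range(450,515))])
PV,PH=[cast(C,q,.03)[:,:2]*1000 for q in (V,H)]
def fit(P):
    l=cv2.fitLine(P.astype(np.float32),cv2.DIST_HUBER,0,.01,.01).ravel();return l[:2],l[2:]
(d1,p1),(d2,p2)=fit(PV),fit(PH)
t=np.linalg.solve(np.c_[d1,-d2],p2-p1);X=p1+t[0]*d1
print('cross',X,'ang',np.degrees(np.arctan(d1[1]/d1[0])),np.degrees(np.arctan(-d2[0]/d2[1])))
# stop inner edges ~ midpoint check, block near edge
B=cast(C,[(249.5,209.5),(379.5,209.5)],s['eef_pos'][2]+.011)[:,:2]*1000
R=Ro.from_euler('xyz',s['tool_rot'],degrees=True).as_matrix()
print('block edge in tool mm',(B-s['eef_pos'][:2]*1000)@R[:2,:2],np.linalg.norm(B[1]-B[0]))
Ct=cam('top');f2=proj(Ct,np.r_[X/1000,.03]);print('in top',f2)
```

```text
cross [506.04108 151.28827] ang 17.035305 17.082012
block edge in tool mm [[ 54.54666569 -24.71383409]
 [ 54.55128254  22.76637163]] 47.480206030824725
in top [[278.30046474 242.45118301]]
```

Call:
{"name": "send_rows", "arguments": {"steps": [{"slide":[0,0,0],"turn":[0,0,-0.0031],"fingers":0},{"slide":[0.073,0.275,0],"turn":[0,0,0],"fingers":0},{"slide":[0.073,0.275,0],"turn":[0,0,0],"fingers":0},{"slide":[0.073,0.274,0],"turn":[0,0,0],"fingers":0},{"slide":[0.073,0.274,0],"turn":[0,0,0],"fingers":0},{"slide":[0,0,0.3],"turn":[0,0,0],"fingers":0},{"slide":[0,0,0.4],"turn":[0,0,0],"fingers":0},{"slide":[0,0,0.4],"turn":[0,0,0],"fingers":0},{"slide":[0,0,0.25],"turn":[0,0,0],"fingers":0},{"slide":[0,0,0],"turn":[0,0,0],"fingers":0},{"slide":[0,0,0],"turn":[0,0,0],"fingers":0},{"slide":[0,0,0],"turn":[0,0,0],"fingers":0}]}}

```text
time_s: 7.2
eef_pos: [0.5088, 0.1528, 0.0686]
tool_rot: [-180.0, 0.2, -162.9]
force: [0.4, 0.5, -1.5]
opening: 0.576
grasp_force: 42.0
```

Run:
```python
from h import *
s=observe();print(s['eef_pos'],s['tool_rot'],s['force'],s['dq'].round(1));print(delta(s,[.507,.152,.0435],-163))
```

```text
[0.50877605 0.15278087 0.06858147] [-179.97577497    0.18511243 -162.92930257] [ 0.37512319  0.51654378 -1.51523236] [ 0.1 -0.4  0.2 -0.2 -0.   0.1]
(array([-0.0001,  0.001 ,  0.0004]), array([ 0.019, -0.002,  0.251]))
```

Call:
{"name": "send_rows", "arguments": {"steps": [{"slide":[0.018,0,0.1],"turn":[0,0,0],"fingers":0},{"slide":[0,0,0.09],"turn":[0,0,0],"fingers":0},{"slide":[0,0,0.03],"turn":[0,0,0],"fingers":0},{"slide":[0,0,0.02],"turn":[0,0,0],"fingers":0},{"slide":[0,0,0],"turn":[0,0,0],"fingers":0},{"slide":[0,0,0],"turn":[0,0,0],"fingers":0},{"slide":[0,0,0],"turn":[0,0,0],"fingers":0}]}}

```text
time_s: 7.9
eef_pos: [0.5052, 0.1521, 0.0429]
tool_rot: [180.0, -0.0, -162.9]
force: [-3.0, 0.4, 4.3]
opening: 0.574
grasp_force: 42.6
```

Call:
{"name": "send_rows", "arguments": {"steps": [{"slide":[0,0,0],"turn":[0,0,0],"fingers":0.9},{"slide":[0,0,0],"turn":[0,0,0],"fingers":0.9},{"slide":[0,0,0],"turn":[0,0,0],"fingers":0.9},{"slide":[0,0,0],"turn":[0,0,0],"fingers":0.9},{"slide":[0,0,-0.15],"turn":[0,0,0],"fingers":0.9},{"slide":[0,0,-0.35],"turn":[0,0,0],"fingers":0.9},{"slide":[0,0,-0.45],"turn":[0,0,0],"fingers":0.9},{"slide":[0,0,-0.45],"turn":[0,0,0],"fingers":0.9},{"slide":[0,0,-0.3],"turn":[0,0,0],"fingers":0},{"slide":[0,0,0],"turn":[0,0,0],"fingers":0},{"slide":[0,0,0],"turn":[0,0,0],"fingers":0}]}}

```text
time_s: 9.0
eef_pos: [0.506, 0.1522, 0.2132]
tool_rot: [-180.0, 0.1, -162.9]
force: [-0.2, 0.3, -1.1]
opening: 0.396
grasp_force: 0.0
```

Run:
```python
from h import *
s=observe();f=grab_frame('wrist');cv2.imwrite('pics/w4.png',f[:,:,::-1]);C=cam('wrist',s)
print(s['time_s'],s['eef_pos'],s['tool_rot'],s['force'])
for c in blobs(oak(f),800): print(c.mean(0),c.min(0),c.max(0),rect(C,c,.054))
```

```text
9.0 [0.50595616 0.15221096 0.21320785] [-1.79986848e+02  1.08143157e-01 -1.62924066e+02] [-0.18837436  0.30166789 -1.14419075]
[313.82028986 218.13623188] [285 159] [343 279] (505.1, 150.7, 109.4, 49.4, 17.1)
```

View pics/w4.png

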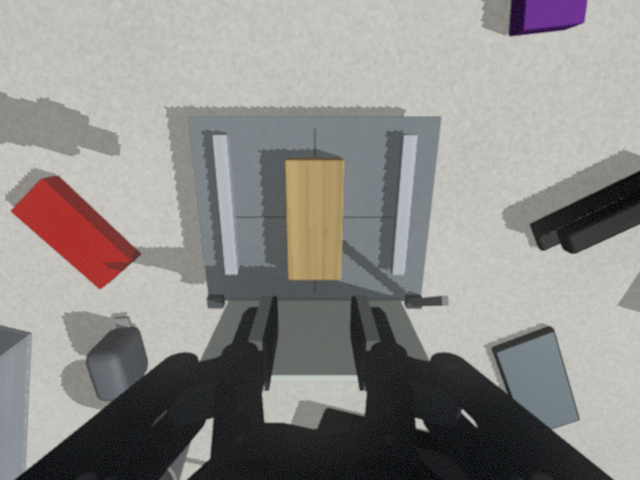

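The sample lies centred on the cross lines: block rect (285–343, 159–279), vertical line at col 315, horizontal line at row 216. It measures (505.1,150.7), 17.1° against a cross at (506,151.3), 17.05°. Before going behind the panel I'll check its angle and the clearances there.

Run:
```python
from h import *
Ct=cam('top');print((cast(Ct,[(310,135),(300,150),(333,180),(255,167),(248,122),(240,100)],.08)*1000).round(0))
print('router body z.03',(cast(Ct,[(255,167),(177,165)],.03)*1000).round(0))
s=dict(eef_pos=np.array([0.50595616,0.15221096,0.21320785]),tool_rot=[-179.987,.108,-162.924]);C=cam('wrist',s)
th=np.radians(17.05);ex=np.array([np.cos(th),np.sin(th),0]);c=np.array([.506,.1515,.03])
for q in np.arange(1.4,1.85,.05):
    print(round(q,2),proj(C,c+.088*ex+[0,0,.006]+.11*(-np.cos(q)*ex+[0,0,np.sin(q)])).round(1))
print(delta(observe(),c+ex*.145+[0,0,.185],-163))
```

```text
[[829.  58.  80.]
 [781.  87.  80.]
 [689. -13.  80.]
 [727. 221.  80.]
 [869. 247.  80.]
 [939. 274.  80.]]
router body z.03 [[743. 229.  30.]
 [747. 472.  30.]]
1.4 [[314.5 354.7]]
1.45 [[314.5 362. ]]
1.5 [[314.5 368.9]]
1.55 [[314.5 375.5]]
1.6 [[314.5 381.8]]
1.65 [[314.5 387.6]]
1.7 [[314.5 393.1]]
1.75 [[314.5 398.2]]
1.8 [[314.5 402.8]]
1.85 [[314.4 407. ]]
(array([ 0.0001, -0.0002,  0.0004]), array([-1.457, -0.007, -0.031]))
```

The panel reads about 1.57 rad (free edge at row 378), and there is clear space behind it. Going over the panel and down behind it with the jaws shut.

Call:
{"name": "send_rows", "arguments": {"steps": [{"slide":[-0.345,0,0],"turn":[0,0,0],"fingers":0},{"slide":[-0.345,0,0],"turn":[0,0,0],"fingers":0},{"slide":[-0.345,0,0],"turn":[0,0,0],"fingers":0},{"slide":[-0.345,0,0],"turn":[0,0,0],"fingers":0},{"slide":[0,0,0],"turn":[0,0,0],"fingers":0},{"slide":[0,0,0.2],"turn":[0,0,0],"fingers":0},{"slide":[0,0,0.3],"turn":[0,0,0],"fingers":0},{"slide":[0,0,0.3],"turn":[0,0,0],"fingers":0},{"slide":[0,0,0.19],"turn":[0,0,0],"fingers":0},{"slide":[0,0,0],"turn":[0,0,0],"fingers":0},{"slide":[0,0,0],"turn":[0,0,0],"fingers":0},{"slide":[0,0,0],"turn":[0,0,0],"fingers":0}]}}

```text
time_s: 10.25
eef_pos: [0.6378, 0.1927, 0.1148]
tool_rot: [-180.0, 0.1, -162.9]
force: [-0.0, -0.3, -0.4]
opening: 0.001
grasp_force: 0.0
```

Run:
```python
from h import *
s=observe();th=np.radians(17.05);ex=np.array([np.cos(th),np.sin(th),0])
print(s['eef_pos'],s['force'],s['opening'],(s['eef_pos']-[.506,.1515,0])@ex, (s['eef_pos']-[.506,.1515,0])@[-ex[1],ex[0],0])
```

```text
[0.63782263 0.19269162 0.1148434 ] [-0.04116793 -0.27116032 -0.40191841] 0.0009733355247016506 0.13810656416266148 0.0007300103206187619
```

Call:
{"name": "send_rows", "arguments": {"steps": [{"slide":[0.2,0,0],"turn":[0,0,0],"fingers":0},{"slide":[0.08,0,0],"turn":[0,0,0],"fingers":0},{"slide":[0.045,0,0],"turn":[0,0,0],"fingers":0},{"slide":[0.045,0,0],"turn":[0,0,0],"fingers":0},{"slide":[0.045,0,0],"turn":[0,0,0],"fingers":0},{"slide":[0.045,0,0],"turn":[0,0,0],"fingers":0},{"slide":[0.045,0,0],"turn":[0,0,0],"fingers":0},{"slide":[0.045,0,0],"turn":[0,0,0],"fingers":0},{"slide":[0.045,0,0],"turn":[0,0,0],"fingers":0},{"slide":[0.045,0,0],"turn":[0,0,0],"fingers":0},{"slide":[0,0,0],"turn":[0,0,0],"fingers":0},{"slide":[0,0,0],"turn":[0,0,0],"fingers":0}]}}

```text
time_s: 11.45
eef_pos: [0.5752, 0.1736, 0.1135]
tool_rot: [180.0, -0.1, -162.9]
force: [0.0, -0.3, -0.2]
opening: -0.002
grasp_force: 0.0
```

Run:
```python
from h import *
s=observe();th=np.radians(17.05);ex=np.array([np.cos(th),np.sin(th),0])
print(s['eef_pos'],s['force'],(s['eef_pos']-[.506,.1515,0])@ex)
fs=grab_frame('scene');ft=grab_frame('top')
cv2.imwrite('pics/m1.png',np.hstack([cv2.resize(fs[170:280,290:400],(400,400),interpolation=cv2.INTER_CUBIC),cv2.resize(ft[180:300,220:340],(400,400),interpolation=cv2.INTER_CUBIC)])[:,:,::-1])
```

```text
[0.57522675 0.17363025 0.11346365] [ 0.04074524 -0.26960954 -0.23050517] 0.07267290403208605
```

View pics/m1.png

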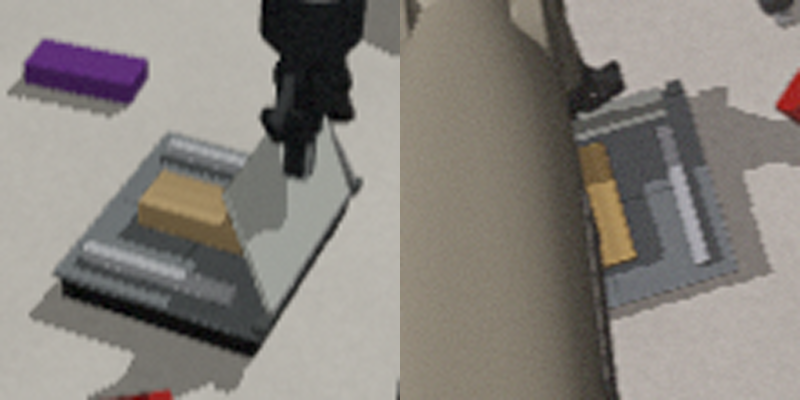

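The panel has folded partway. In the scene crop its free corner is at crop (228,190) and its hinge corner at (268,320). Working out the angle from the free corner.

Run:
```python
from h import *
C=cam('scene');th=np.radians(17.05);ex=np.array([np.cos(th),np.sin(th),0]);ey=np.array([-ex[1],ex[0],0]);c=np.array([.506,.1515,.03])
print('obs free',290+228/3.636,170+190/3.636,'hinge',290+268/3.636,170+320/3.636)
h=c+.088*ex+[0,0,.006]-.0875*ey
print(proj(C,h),proj(C,c-.09*ex-.11*ey),'obs plate corner',290+62/3.636,170+278/3.636)
for q in np.arange(.9,1.4,.05): print(round(q,2),proj(C,h+.11*(-np.cos(q)*ex+[0,0,np.sin(q)])).round(1), proj(C,h+.175*ey+.11*(-np.cos(q)*ex+[0,0,np.sin(q)])).round(1))
```

```text
obs free 352.70627062706274 222.25522552255225 hinge 363.7073707370737 258.008800880088
[[363.2007048  256.39247986]] [[303.58587146 244.64855886]] obs plate corner 307.05170517051704 246.45764576457645
0.9 [[341.9 225.4]] [[365.9 193.8]]
0.95 [[343.4 224.9]] [[367.3 193.2]]
1.0 [[345.  224.4]] [[368.8 192.7]]
1.05 [[346.6 224.1]] [[370.3 192.3]]
1.1 [[348.3 223.8]] [[371.9 191.9]]
1.15 [[350.  223.6]] [[373.5 191.7]]
1.2 [[351.7 223.4]] [[375.2 191.5]]
1.25 [[353.5 223.4]] [[376.9 191.4]]
1.3 [[355.4 223.4]] [[378.6 191.3]]
1.35 [[357.3 223.6]] [[380.4 191.4]]
```

Image (~1.2) and contact geometry (~1.17) agree, so about 10 mm more of slow push is needed.

Call:
{"name": "send_rows", "arguments": {"steps": [{"slide":[0.025,0,0],"turn":[0,0,0],"fingers":0},{"slide":[0.025,0,0],"turn":[0,0,0],"fingers":0},{"slide":[0.025,0,0],"turn":[0,0,0],"fingers":0},{"slide":[0.02,0,0],"turn":[0,0,0],"fingers":0},{"slide":[0,0,0],"turn":[0,0,0],"fingers":0},{"slide":[0,0,0],"turn":[0,0,0],"fingers":0},{"slide":[0,0,0],"turn":[0,0,0],"fingers":0}]}}

```text
time_s: 12.25
eef_pos: [0.5669, 0.171, 0.1138]
tool_rot: [180.0, -0.0, -162.9]
force: [2.3, 0.2, 0.2]
opening: -0.0
grasp_force: 0.7
```

Run:
```python
from h import *
s=observe();th=np.radians(17.05);ex=np.array([np.cos(th),np.sin(th),0])
print(s['eef_pos'],s['force'],(s['eef_pos']-[.506,.1515,0])@ex)
```

```text
[0.56693705 0.17100743 0.11376524] [2.28907966 0.16463924 0.16360182] 0.06397852354237125
```

Call:
{"name": "send_rows", "arguments": {"steps": [{"slide":[-0.1,0,0],"turn":[0,0,0],"fingers":0},{"slide":[-0.2,0,0],"turn":[0,0,0],"fingers":0},{"slide":[-0.3,0,0],"turn":[0,0,0],"fingers":0},{"slide":[0,0,-0.45],"turn":[0,0,0],"fingers":0},{"slide":[0,0,-0.45],"turn":[0,0,0],"fingers":0},{"slide":[0,0,-0.4],"turn":[0,0,0],"fingers":0},{"slide":[0,0,0],"turn":[0,0,0],"fingers":0},{"slide":[0,0,0],"turn":[0,0,0],"fingers":0},{"slide":[0,0,0],"turn":[0,0,0],"fingers":0}]}}

```text
time_s: 13.15
eef_pos: [0.6239, 0.1886, 0.242]
tool_rot: [180.0, -0.2, -162.9]
force: [0.0, -0.4, -0.1]
opening: -0.0
grasp_force: 0.0
```

Run:
```python
from h import *
s=observe();print(s['time_s'],s['eef_pos'],s['force'])
f=grab_frame('wrist');fs=grab_frame('scene');C=cam('wrist',s)
cv2.imwrite('pics/m2.png',np.hstack([cv2.resize(fs[165:275,295:405],(400,400),interpolation=cv2.INTER_CUBIC),cv2.resize(f[40:440,120:520],(400,400))])[:,:,::-1])
th=np.radians(17.05);ex=np.array([np.cos(th),np.sin(th),0]);ey=np.array([-ex[1],ex[0],0]);c=np.array([.506,.1515,.03])
h=c+.088*ex+[0,0,.006];S=cam('scene')
for q in np.arange(.9,1.25,.05):
    e=h+.11*(-np.cos(q)*ex+[0,0,np.sin(q)])
    print(round(q,2),((proj(C,[e-.0875*ey,e+.0875*ey])-[120,40])).round(0).ravel(),((proj(S,[e-.0875*ey,e+.0875*ey])-[295,165])*3.636).round(0).ravel())
print(((proj(S,[h-.0875*ey,h+.0875*ey])-[295,165])*3.636).round(0), (proj(C,[h-.0875*ey,h+.0875*ey])-[120,40]).round(0))
g=h+.085*(-.5*ex+[0,0,.866])+.101*ey;print('gauge tip',proj(C,g)-[120,40],(proj(S,g)-[295,165])*3.636)
```

```text
13.15 [0.62385301 0.1885977  0.2420044 ] [ 0.01130588 -0.41716123 -0.06947436]
0.9 [ 65.  53. 323.  53.] [171. 220. 258. 105.]
0.95 [ 64.  60. 324.  60.] [176. 218. 263. 103.]
1.0 [ 63.  67. 325.  67.] [182. 216. 268. 101.]
1.05 [ 63.  74. 326.  74.] [188. 215. 274.  99.]
1.1 [ 62.  82. 326.  82.] [194. 214. 280.  98.]
1.15 [ 62.  90. 327.  90.] [200. 213. 286.  97.]
1.2 [ 62.  98. 327.  98.] [206. 212. 292.  96.]
[[248. 332.]
 [326. 210.]] [[105. 136.]
 [284. 137.]]
gauge tip [[331.2651049   92.81875392]] [[291.74309331 116.87402847]]
```

View pics/m2.png

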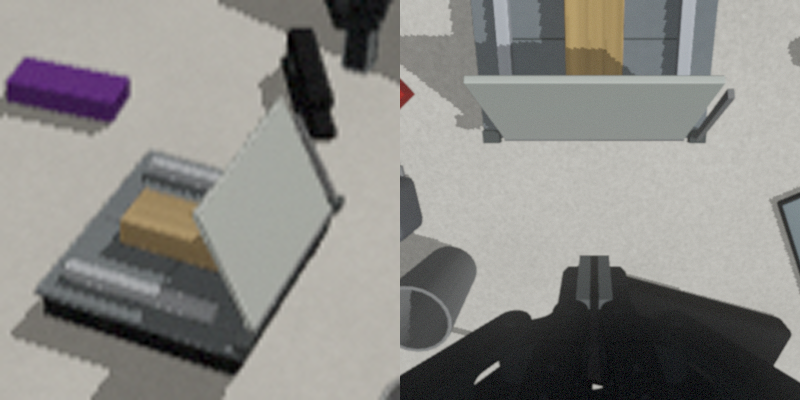

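The wrist half shows the panel's free edge at crop row ≈80, which gives about 1.08 rad. The gauge tip is at (332,91), within 2 px of where 60° predicts it. The sample is undisturbed and the robot is clear, so I'm handing in.

```bash
python3 -c "
from rig import *
print(job_done())"
```

```text
the job is handed in; nothing more can be done
None
```

The oblong sample is released on the plate, measured about 1 mm off the cross and parallel to the stops, and the panel is folded to about 1.08 rad (62°, within the 7° tolerance); the job is handed in and gave no verdict.

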